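# Index the lathe's four-way toolpost to the parting tool and clamp it

## Robot

A 6-joint arm with a two-finger parallel gripper is mounted at the origin on the work surface. World frame = base frame: x ahead of the robot, y to its left, z up, the work surface at z = 0. Lengths are in m, angles in rad, forces in N, time in s.
With the tool pointing down it reaches from about 0.3 to 0.875 m from the base axis. Payload 6.4 kg.
Tool frame: the origin (TCP) lies between the finger pads; the fingertips stand ctrl.tcp_to_tips ahead of it and the grasp point (between the pads) is the TCP (ctrl.tcp_to_tips is the distance from the TCP to the fingertips, in m); z points along the fingers, y is the direction in which the jaws open and shut (so a half turn about z gives the same grasp; the last joint's range is limited). The gripper opens to 85 mm and grips with 20 to 120 N. Pads are 22 mm wide; open, the fingers measure 114 mm over their backs; the gripper's body (76 mm by 85 mm) begins 54 mm behind the grasp point. The pads swing forward as they close: fully open they stand 13 mm farther back than shut.
Start: joints at [1.141, 0.181, 1.607, -0, 1.354, -0.206], TCP at [0.128, 0.561, 0.25] pointing down, gripper open.
Joint ranges: [-2.99, 2.99], [-0.89, 2.07], [0.3, 2.58], [-1.14, 4.28], [0, 2.63], [-3.12, 3.12]. Speed limits (rad/s): [2.57, 2.57, 3.01, 3.14, 3.14, 3.14].

## Interface

Orientations are given as a unit quaternion [w, x, y, z].
In Python, from bench import ctrl, viewer gives the robot as it stands.
- The arm moves only by the shell command python3 -m handwheel 'ROWS' [OPENING]. ROWS is JSON, a list of rows, each an object with "travel": the shift along the tool's x, y, z as a fraction of full scale, a list of three; "dr": the turn, a rotation vector about the tool's x, y, z as a fraction of full scale, a list of three. A call has 1 to 20 rows; each row shifts and turns the pose as measured when the row begins, along the tool's axes as they then stand; what a row does not reach is not made up. Full scale, the value 1, is 150 mm for a shift and 30 degrees for a turn. A row lasts 1/12 s, in which the tool goes at most 41.7 mm and 7.16 degrees, less where a joint would pass 70% of its speed; a pose out of reach is approached as far as the arm can. A call with a number of a shift or a turn outside -1 to 1 is refused whole. A call with a gripper value outside its range is refused whole. OPENING is the opening, from -1 (shut) to 1 (fully open), set as the call begins (- or left out, the last holds). The fingers move at their own pace and stop on an object; the grip force is fixed at half the most. Time passes only in rows, so rows that do not move let the fingers close. It gives the time, the measured TCP pose, the force and the opening at its end, in the units of the state.
- ctrl.get_obs(): the state, without advancing time (a new reading comes with each control period).
- viewer.camera(name): name is "side" or "top" or "wrist"; returns the picture (480x640x3 uint8, red, green, blue); there is no depth.
- viewer.get_calibration(name): a dict with "camera_matrix" (3x3 intrinsics, pixels), "R" (3x3) and "t" (3): a world point X has camera coordinates R X + t. Camera axes: x right, y down, z forward; pixel columns grow to the right and rows downward; lengths in m; the calibration is good to about 2 mm. The wrist camera is an equidistant fisheye: a pixel r from the principal point sees the ray r / f radians off the axis. A picture is of the moment at which its call begins: read the wrist's pose just before it. get_calibration takes no time and is no camera call; for the wrist camera it gives the pose at the moment of the call.
- ctrl.hand_in(): hands the job in, once; it reports no verdict.
The state is a dict: "time_s": time; "q": joint angles; "dq": joint speeds; "joint_efforts": joint torques, N m; "eef_pos": TCP position; "eef_rot": TCP orientation; "wrist_force": force on the tool from outside, world axes, zero at the start; "torque": the same for the moment, N m; "opening": opening from 0.0 (shut) to 1.0 (fully open).
Only numpy, scipy, OpenCV 4.12 (cv2) and the standard library are available. Lean on these libraries where they do the work, as an engineer would, in place of code of your own. Each camera call takes 0.05 s, during which the arm holds its last target. There are 200 camera calls.

## Task

The toolpost of the green bench lathe has been left slack with the wrong tool in use. Push on the protruding tool shanks to step the four-way toolpost round until the yellow-painted parting tool points straight at the spindle line and the post clicks into that station, then push the clamp lever on top of it clockwise, fully home, to lock it there. Push only: pick nothing up, and leave the tools and parts lying on the bench and on the headstock where they are.

Things in the scene. Friction and masses are not known exactly. Their poses are not given: they have to be found in the camera images.
- lathe: Green bench lathe, fixed, 780 mm long in y, 300 mm deep. Origin on the bench under the spindle line, which runs along y at 200 mm height; x away from the operator, z up. Chuck (100 mm across) from y = 65 to 118 mm, its jaws to 40 mm; a 24 mm bar in it ends at y = 5 mm. Headstock y = 140 to 390 mm, top 302 mm high. Tailstock: y below -235 mm, up to 260 mm high.
- carriage: Carriage that carries the toolpost, fixed. Origin on the toolpost's upright axis, at bench height, 115 mm nearer the operator than the spindle line. x points square to the spindle line, away from the operator; y along the bed to the chuck; z up. Under the post lies the steel top slide, 90 x 74 mm, its top 170 mm high, with a small crank at y = -74 mm.
- post_axis (a point): Point on the common upright axis of toolpost and clamp lever, 200 mm above the bench (the top of the tool shanks). The post is a dark steel block 70 x 70 mm, from 170 to 218 mm above the bench, with bolt heads on it to 231 mm; over them the lever's hub, 28 mm across, to 245 mm.
- work_point (a point): Where the tip of the yellow tool is when the post sits in the station asked for: 78 mm in x and 27 mm in y from post_axis, in the carriage's frame.
- toolpost (a joint): Toolpost angle, rad: 0 (or any whole turn) when yellow points at the spindle line; grows anticlockwise seen from above; no stops. A spring detent clicks every 1.571 rad: breaking out takes 0.5 N m (9 N near a shank's end), past halfway it runs on by itself. Starts from 1.0 to 5.28 and drops at once into the nearest station, or rarely hangs halfway between two.
- yellow_tip (a point): Tip of the yellow-painted parting tool (thin steel blade), top edge. Four tools are fixed in the post's sides like vanes of a pinwheel: yellow, red, blue, green, each 90 degrees anticlockwise of the one before.
- red_tip (a point): Tip of the red-painted turning tool, top edge. Every tool has a painted shank 14 mm wide and 14 mm high, its underside 186 mm and top 200 mm above the bench, 16 mm over the top slide.
- blue_tip (a point): Tip of the blue-painted turning tool, top edge. In a tool's own frame (origin on the post axis, x along the tool to its tip, z up) its shank lies between y = 20 and 34 mm, stands out of the post from x = 35 to 62 mm, and the tip is at x = 78, y = 27 mm.
- green_tip (a point): Tip of the light-green-painted threading tool, top edge.
- clamp_lever (a joint): Lever angle, rad, growing clockwise seen from above: 0 is slack (pointing 40 degrees right of the carriage's x), 1.6 is fully home, clamped (pointing 132 degrees right of x, near right). Starts at 0 to 0.2 and stays where it is left; moves at about 0.35 N m (5 N near its end). Below 0.3 the post turns freely; home, it holds the post fast in its station (against some 15 N at a shank).
- lever_ball (a point): Centre of the black ball, 22 mm across, on the end of the clamp lever: 86 mm from the axis, 251 mm above the bench. The lever's arm is a steel bar 10 mm thick, its centre rising from 234 mm above the bench at the hub to 250 mm at the ball.
- chuck_key: T-handled chuck key, dark steel, 90 mm long with a 100 mm crossbar, lying on the rubber mat on top of the headstock; origin under its middle
- insert_case: orange plastic case of cutting inserts, 55 x 75 x 18 mm, lying on top of the headstock
- oil_bottle: yellow oil bottle with a red cap, 60 mm across, 150 mm tall, standing on the bench
- chip_brush: chip brush with a wooden handle, lying on the bench in front of the lathe
- hammer: hammer with a wooden handle, lying on the bench in front of the lathe
- caliper: digital caliper, 200 mm long, lying flat on the bench
- bar_offcut: round steel bar offcut, 40 mm across, 60 mm tall, standing on end on the bench
- stop_block: dark steel block, 50 x 70 x 35 mm, lying on the bench

How it is judged:
By the outcome, as a careful person would: the job done as asked, in the order asked, and still so for the second after the job is handed in, with the robot touching nothing.
It also fails if it takes over 54 s, if anything falls off the work surface, if the arm or the gripper's body presses on something with over 40 N, if the wrist force passes 120 N, or if a joint passes its speed limit or range.

## Working session

There is one attempt and no reset: what is moved stays moved. The work goes in short steps, Python scripts to look and compute and a shell command to move; the robot and the scene stay as the last step left them, time stands still between calls to the robot, and variables do not carry over. Pictures are saved under pics/ and viewed, about 8 in all and at most 12, crops included, and the job is handed in when it is done.

```bash
mkdir -p pics
python3 - <<'E'
from bench import ctrl, viewer
import cv2, numpy as np
o=ctrl.get_obs(); print({k:np.round(v,3) for k,v in o.items()}, ctrl.tcp_to_tips)
for n in ["top","side"]:
    c=viewer.get_calibration(n); print(n,c)
    im=viewer.camera(n); np.save(f"pics/{n}0.npy",im); cv2.imwrite(f"pics/{n}0.png",im[...,::-1])
E
```

```text
{'time_s': np.float64(0.0), 'q': array([ 1.141,  0.182,  1.608, -0.   ,  1.354, -0.206]), 'dq': array([ 0.   , -0.001,  0.   ,  0.001,  0.001,  0.001]), 'joint_efforts': array([ 1.0000e-03, -4.4488e+01, -3.5133e+01, -0.0000e+00,  9.0000e-03,
        0.0000e+00]), 'eef_pos': array([0.127, 0.56 , 0.249]), 'eef_rot': array([-0.   ,  0.112,  0.994, -0.001]), 'wrist_force': array([ 0.229,  0.222, -0.904]), 'torque': array([ 0.026, -0.014, -0.055]), 'opening': np.float64(1.001)} 0.019
top {'camera_matrix': array([[456.25008915,   0.        , 319.80084888],
       [  0.        , 456.25008915, 240.56401633],
       [  0.        ,   0.        ,   1.        ]]), 'R': array([[ 0.02214197, -0.99974143,  0.00517758],
       [-0.99148294, -0.0226233 , -0.12825667],
       [ 0.12834064, -0.00229362, -0.99172749]]), 't': array([-0.0239586 ,  0.59525669,  1.39966835])}
side {'camera_matrix': array([[619.96492419,   0.        , 328.17460958],
       [  0.        , 619.96492419, 235.5946728 ],
       [  0.        ,   0.        ,   1.        ]]), 'R': array([[-0.98510561, -0.17089224, -0.01904681],
       [-0.07650866,  0.53482178, -0.84149396],
       [ 0.15399144, -0.82750318, -0.53993067]]), 't': array([0.57225603, 0.21023841, 2.0668486 ])}
```

View pics/top0.png

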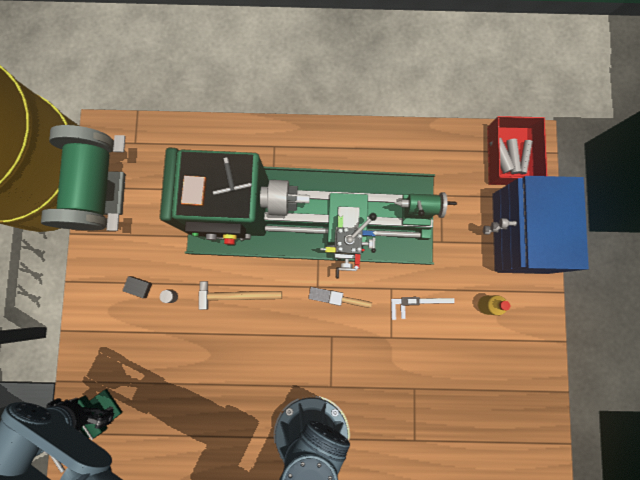

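View pics/side0.png

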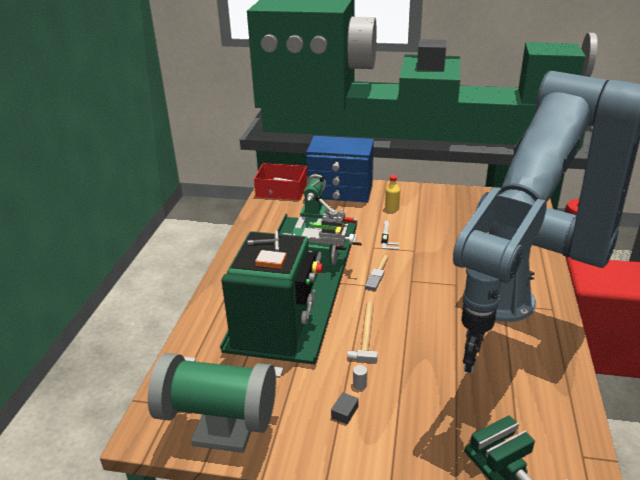

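Top view: post near (348,240). Green points up at the spindle, yellow left, red down and blue right, so the post is about +90° off. Next I'll measure it in a crop.

```bash
cat > h.py <<'E'
from bench import ctrl, viewer
import cv2, numpy as np
def ray(px,n,z):
    c=viewer.get_calibration(n); K,R,t=c["camera_matrix"],np.array(c["R"]),np.array(c["t"])
    o=-R.T@t; d=R.T@np.linalg.solve(K,[px[0],px[1],1.]); return o+d*(z-o[2])/d[2]
def pix(X,n):
    c=viewer.get_calibration(n); p=c["camera_matrix"]@(c["R"]@np.array(X)+c["t"]); return p[:2]/p[2]
def crop(im,x0,y0,w,h,s,f): cv2.imwrite(f,cv2.resize(im[y0:y0+h,x0:x0+w,::-1],None,fx=s,fy=s,interpolation=cv2.INTER_CUBIC))
H=dict(yellow=(22,35),red=(0,6),blue=(100,125),green=(36,60))
def blobs(im,box):
    x0,y0,w,h=box; hsv=cv2.cvtColor(im[y0:y0+h,x0:x0+w],cv2.COLOR_RGB2HSV); r={}
    for k,(a,b) in H.items():
        m=cv2.inRange(hsv,(a,140,110),(b,255,255)); n,l,s,c=cv2.connectedComponentsWithStats(m)
        r[k]=[(s[i,4],*np.round(c[i]+[x0,y0],1)) for i in range(1,n) if s[i,4]>8]
    return r
E
python3 - <<'E'
from h import *
im=np.load("pics/top0.npy"); crop(im,300,190,100,95,6,"pics/c0.png")
b=blobs(im,(310,200,75,75))
for k,v in b.items(): print(k,[(a,x,y,np.round(ray((x,y),"top",.2),4)) for a,x,y in v])
# lathe direction: green bed plate and headstock edges
for p in [(164,150),(262,153)]: print(p,ray(p,"top",.302))
for p in [(187,253),(432,264),(434,176)]: print(p,ray(p,"top",.01))
E
```

```text
yellow [(np.int32(45), np.float64(330.4), np.float64(249.4), array([ 0.5506, -0.0403,  0.2   ]))]
red [(np.int32(57), np.float64(356.9), np.float64(259.2), array([ 0.5248, -0.1145,  0.2   ]))]
blue [(np.int32(40), np.float64(367.7), np.float64(232.8), array([ 0.5997, -0.1439,  0.2   ]))]
green []
(164, 150) [0.79248562 0.40535724 0.302     ]
(262, 153) [0.79047325 0.14733186 0.302     ]
(187, 253) [0.54953113 0.41313552 0.01      ]
(432, 264) [ 0.53196046 -0.37098444  0.01      ]
(434, 176) [ 0.82127494 -0.38027506  0.01      ]
```

View pics/c0.png

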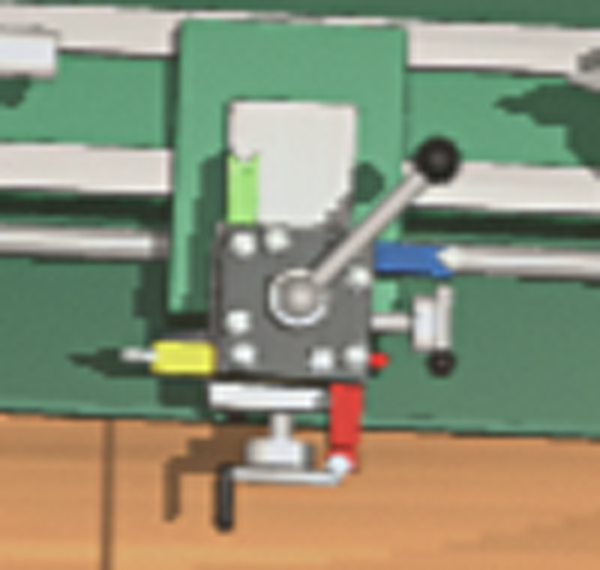

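Crop, converted to full-image pixels: hub (350,239.3), ball (372.8,216.7), yellow shank (330.8,249.5), green (340.4,221.2), red (357.5,260), blue (367.5,232.8). Yellow points at the chuck, so the post needs one clockwise step.

Run:
```python
from h import *
hub=ray((350,239.3),"top",.245); ball=ray((372.8,216.7),"top",.251)
print("hub",hub,"ball",ball,"r",np.linalg.norm((ball-hub)[:2]),"az",np.degrees(np.arctan2(ball[1]-hub[1],ball[0]-hub[0])))
P={k:ray(p,"top",.2)[:2] for k,p in dict(y=(330.6,249.3),g=(340.4,221.2),r=(357.5,259.5),b=(367.5,232.8)).items()}
A=sum(P.values())/4; print("axis from shanks",A)
for k in "yrbg": d=P[k]-A; print(k,P[k],np.linalg.norm(d),np.degrees(np.arctan2(d[1],d[0])))
# front ways as direction check: lathe bed rails edges in z~?; headstock front edge top
im=np.load("pics/side0.npy"); crop(im,280,195,100,60,7,"pics/s0.png")
print("side px of axis .245", pix([*A,.245],"side"))
c=viewer.get_calibration("wrist"); print(c)
```

```text
hub [ 0.5742026  -0.09145296  0.245     ] ball [ 0.6363985  -0.15180866  0.251     ] r 0.08666684125726651 az -44.13972862283974
axis from shanks [ 0.57638376 -0.09181661]
y [ 0.55086355 -0.04084659] 0.057001966189326986 116.59669656376178
r [ 0.52403575 -0.11619235] 0.05774504649846175 -155.0310581692686
b [ 0.59971464 -0.14335591] 0.056574108184516775 -65.64462199938004
g [ 0.63092109 -0.06687159] 0.059971448897270296 24.579046540406157
side px of axis .245 [332.7465788 209.2724062]
{'camera_matrix': array([[371.64829954,   0.        , 324.03466603],
       [  0.        , 371.64829954, 240.57723711],
       [  0.        ,   0.        ,   1.        ]]), 'R': array([[ 0.22132655,  0.97519855, -0.00153221],
       [ 0.93983206, -0.21288011,  0.26720359],
       [ 0.26025038, -0.06057926, -0.96363888]]), 't': array([-0.57372891, -0.03591324,  0.37853588])}
```

View pics/s0.png

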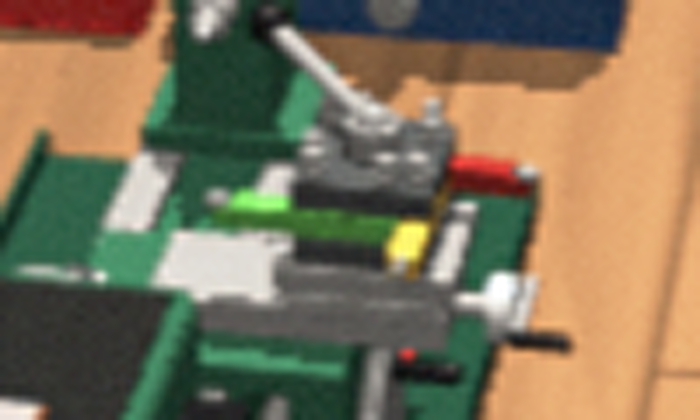

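The axis is at about (0.575, -0.092), the ball radius is 86.7 mm (86 expected) and the shank radii are 57–60 mm, so the geometry agrees. The lever is at about 0.04 rad. I'll shut the gripper and approach the operator side of the yellow shank.

```bash
python3 -m handwheel '[{"travel":[0,0,-0.1],"dr":[0,0,-0.19]},{"travel":[0,0,-0.1],"dr":[0,0,-0.19]},{"travel":[-0.15,-0.22,0],"dr":[0,0,0]},{"travel":[-0.15,-0.22,0],"dr":[0,0,0]},{"travel":[-0.15,-0.22,0],"dr":[0,0,0]},{"travel":[-0.15,-0.22,0],"dr":[0,0,0]},{"travel":[-0.15,-0.22,0],"dr":[0,0,0]},{"travel":[-0.15,-0.22,0],"dr":[0,0,0]},{"travel":[-0.15,-0.22,0],"dr":[0,0,0]},{"travel":[-0.15,-0.22,0],"dr":[0,0,0]},{"travel":[-0.15,-0.22,0],"dr":[0,0,0]},{"travel":[-0.15,-0.22,0],"dr":[0,0,0]},{"travel":[-0.15,-0.22,0],"dr":[0,0,0]},{"travel":[-0.15,-0.22,0],"dr":[0,0,0]}]' -1
```

```text
time_s: 1.27
eef_pos: [0.3951, 0.1476, 0.2761]
eef_rot: [-0.002, -0.001, 1.0, -0.003]
wrist_force: [1.9, 0.8, 0.5]
opening: -0.002
```

```bash
python3 -m handwheel '[{"travel":[-0.13,-0.19,0],"dr":[0,0,0]},{"travel":[-0.13,-0.19,0],"dr":[0,0,0]},{"travel":[-0.13,-0.19,0],"dr":[0,0,0]},{"travel":[-0.13,-0.19,0],"dr":[0,0,0]},{"travel":[-0.13,-0.19,0],"dr":[0,0,0]},{"travel":[-0.13,-0.19,0],"dr":[0,0,0]},{"travel":[0,0,0],"dr":[0,0,0]}]'
python3 - <<'E'
from h import *
im=viewer.camera("wrist"); cv2.imwrite("pics/w0.png",im[...,::-1])
E
```

```text
time_s: 1.85
eef_pos: [0.5174, -0.0403, 0.2747]
eef_rot: [-0.003, 0.004, 1.0, -0.004]
wrist_force: [-0.8, 0.8, 0.4]
opening: 0.003
```

View pics/w0.png

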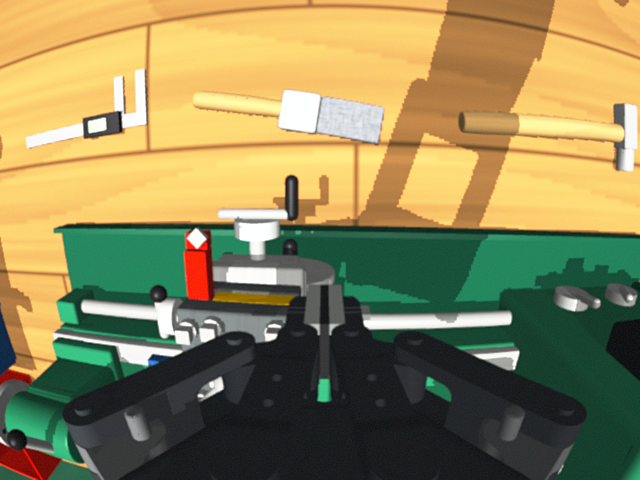

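Wrist view: red shank at (198,265), yellow side partly hidden behind the shut fingertips at (325,295). The fingers are operator-side of yellow. I'll shift to its outer end and then descend.

```bash
python3 -m handwheel '[{"travel":[0.04,0.11,0],"dr":[0,0,0]},{"travel":[0,0,0.15],"dr":[0,0,0]},{"travel":[0,0,0.15],"dr":[0,0,0]},{"travel":[0,0,0.12],"dr":[0,0,0]},{"travel":[0,0,0],"dr":[0,0,0]},{"travel":[0,0,0],"dr":[0,0,0]}]'
```

```text
time_s: 2.4
eef_pos: [0.5066, -0.0178, 0.2086]
eef_rot: [-0.005, 0.004, 1.0, -0.001]
wrist_force: [0.9, 1.0, 1.1]
opening: -0.002
```

```bash
python3 -m handwheel '[{"travel":[-0.04,-0.06,0],"dr":[0,0,0]},{"travel":[-0.06,0,0],"dr":[0,0,0]},{"travel":[-0.06,0,0],"dr":[0,0,0]},{"travel":[-0.06,0,0],"dr":[0,0,0]},{"travel":[-0.06,0,0],"dr":[0,0,0]}]'
```

```text
time_s: 2.82
eef_pos: [0.547, -0.0227, 0.2108]
eef_rot: [-0.01, 0.003, 1.0, 0.003]
wrist_force: [-12.6, 12.5, 7.7]
opening: 0.0
```

```bash
python3 -m handwheel '[{"travel":[-0.06,-0.03,0.01],"dr":[0,0,0]},{"travel":[-0.06,-0.03,0.01],"dr":[0,0,0]},{"travel":[-0.06,-0.03,0],"dr":[0,0,0]}]'
python3 - <<'E'
from h import *
im=viewer.camera("top"); crop(im,300,190,100,95,6,"pics/c1.png")
E
```

```text
time_s: 3.07
eef_pos: [0.5716, -0.0258, 0.208]
eef_rot: [-0.017, 0.001, 1.0, 0.013]
wrist_force: [-6.3, 17.2, 4.7]
opening: -0.003
```

View pics/c1.png

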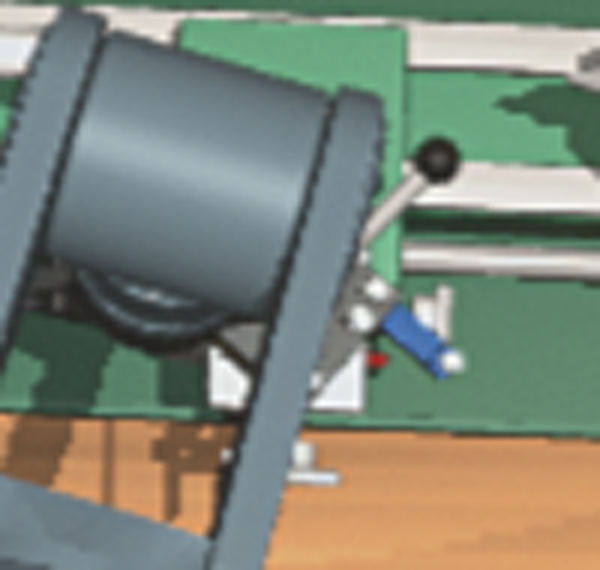

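Top crop: blue shank at (425,340) has turned about 38° clockwise, just short of halfway. I'll continue diagonally.

```bash
python3 -m handwheel '[{"travel":[-0.06,-0.04,0],"dr":[0,0,0]},{"travel":[-0.06,-0.04,0],"dr":[0,0,0]},{"travel":[-0.03,0,0],"dr":[0,0,0]},{"travel":[0,0,0],"dr":[0,0,0]}]'
python3 - <<'E'
from h import *
im=viewer.camera("top"); crop(im,300,190,100,95,5,"pics/c2.png")
E
```

```text
time_s: 3.45
eef_pos: [0.6008, -0.0328, 0.2095]
eef_rot: [-0.015, -0.001, 1.0, 0.017]
wrist_force: [-0.4, -0.2, -0.5]
opening: 0.0
```

View pics/c2.png

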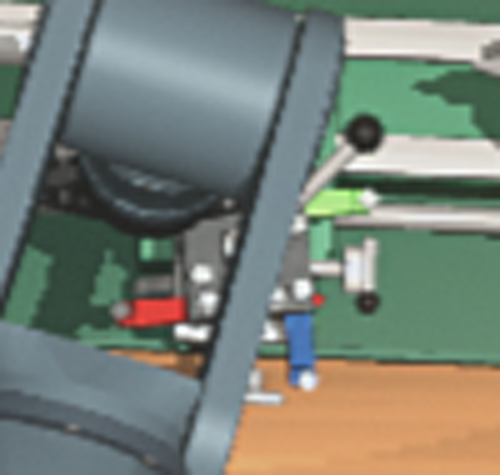

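Crop: red (155,312) points at the chuck, blue (300,350) at the operator and green (340,203) at the tailstock. So yellow is in the work station, with no contact force. Now I'll lift and go to the anticlockwise side of the lever.

```bash
python3 -m handwheel '[{"travel":[0.02,0.03,-0.15],"dr":[0.065,-0.057,0]},{"travel":[0,0,-0.15],"dr":[0,0,0]},{"travel":[0,0,-0.15],"dr":[0,0,0]},{"travel":[0,0,-0.15],"dr":[0,0,0]},{"travel":[-0.11,-0.18,0],"dr":[0,0,0]},{"travel":[-0.11,-0.18,0],"dr":[0,0,0]},{"travel":[-0.11,-0.18,0],"dr":[0,0,0]},{"travel":[0,0,0],"dr":[0,0,0]},{"travel":[0,0,0],"dr":[0,0,0]}]'
```

```text
time_s: 4.25
eef_pos: [0.6497, -0.1149, 0.3083]
eef_rot: [0.002, -0.0, 1.0, -0.004]
wrist_force: [-0.1, 0.1, -0.6]
opening: 0.001
```

```bash
python3 -m handwheel '[{"travel":[0,0,0.12],"dr":[0,0,0]},{"travel":[0,0,0.12],"dr":[0,0,0]},{"travel":[0,0,0.11],"dr":[0,0,0]},{"travel":[0.03,-0.08,0],"dr":[0,0,0]},{"travel":[0.05,-0.08,0],"dr":[0,0,0]},{"travel":[0.06,-0.07,0],"dr":[0,0,0]},{"travel":[0.07,-0.06,0],"dr":[0,0,0]},{"travel":[0,0,0],"dr":[0,0,0]}]'
```

```text
time_s: 4.92
eef_pos: [0.6148, -0.1554, 0.2579]
eef_rot: [0.003, -0.002, 1.0, -0.0]
wrist_force: [1.3, -0.4, -1.0]
opening: -0.002
```

```bash
python3 -m handwheel '[{"travel":[0.08,-0.06,0],"dr":[0,0,0]},{"travel":[0.09,-0.04,0],"dr":[0,0,0]},{"travel":[0.09,-0.02,0],"dr":[0,0,0]}]'
python3 - <<'E'
from h import *
im=viewer.camera("top"); crop(im,300,190,100,95,5,"pics/c3.png")
E
```

```text
time_s: 5.17
eef_pos: [0.5772, -0.1703, 0.2601]
eef_rot: [0.007, -0.003, 1.0, 0.004]
wrist_force: [5.4, 4.0, -3.4]
opening: -0.001
```

View pics/c3.png

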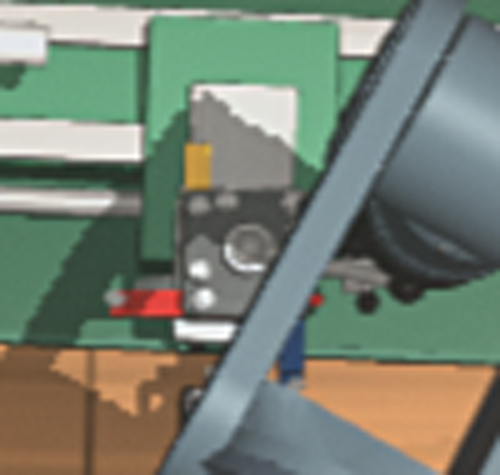

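Crop: yellow (198,165) points at the spindle. The ball at (405,290) has swung most of the way. The tool has crept up a little, so I'll lower slightly and continue round the arc.

```bash
python3 -m handwheel '[{"travel":[0.07,0.0,0.03],"dr":[0,0,0]},{"travel":[0.08,0.01,0.01],"dr":[0,0,0]},{"travel":[0.07,0.02,0.01],"dr":[0,0,0]}]'
```

```text
time_s: 5.47
eef_pos: [0.5471, -0.1678, 0.2587]
eef_rot: [0.015, -0.002, 1.0, 0.001]
wrist_force: [8.6, 5.4, 2.3]
opening: 0.0
```

```bash
python3 -m handwheel '[{"travel":[0.05,0.02,0.01],"dr":[0,0,0]},{"travel":[0.05,0.03,0.01],"dr":[0,0,0]}]'
```

```text
time_s: 5.63
eef_pos: [0.5369, -0.1612, 0.2595]
eef_rot: [0.023, -0.002, 1.0, -0.0]
wrist_force: [33.8, -15.4, -19.2]
opening: 0.001
```

Force jumped to about 37 N against the clockwise direction, so the lever is at its stop. I'll back off, lift, and clear the view.

```bash
python3 -m handwheel '[{"travel":[-0.1,-0.03,0],"dr":[-0.07,0,0]},{"travel":[-0.08,0,0],"dr":[0,0,0]},{"travel":[0,0,-0.2],"dr":[0,0,0]},{"travel":[0,0,-0.2],"dr":[0,0,0]},{"travel":[0,0,-0.2],"dr":[0,0,0]},{"travel":[0.2,0.15,-0.05],"dr":[0,0,0]},{"travel":[0.2,0.15,0],"dr":[0,0,0]},{"travel":[0.2,0.15,0],"dr":[0,0,0]},{"travel":[0.2,0.15,0],"dr":[0,0,0]},{"travel":[0.1,0.25,0],"dr":[0,0,0]},{"travel":[0,0.25,0],"dr":[0,0,0]},{"travel":[0,0.25,0],"dr":[0,0,0]},{"travel":[0,0.25,0],"dr":[0,0,0]},{"travel":[0,0.25,0],"dr":[0,0,0]},{"travel":[0,0.2,0],"dr":[0,0,0]},{"travel":[0,0,0],"dr":[0,0,0]},{"travel":[0,0,0],"dr":[0,0,0]}]'
python3 - <<'E'
from h import *
im=viewer.camera("top"); np.save("pics/top4.npy",im); crop(im,300,190,100,95,6,"pics/c4.png")
E
```

```text
time_s: 7.05
eef_pos: [0.4223, 0.1369, 0.384]
eef_rot: [0.042, 0.006, 0.999, 0.003]
wrist_force: [-0.2, -0.3, -0.1]
opening: 0.007
```

View pics/c4.png

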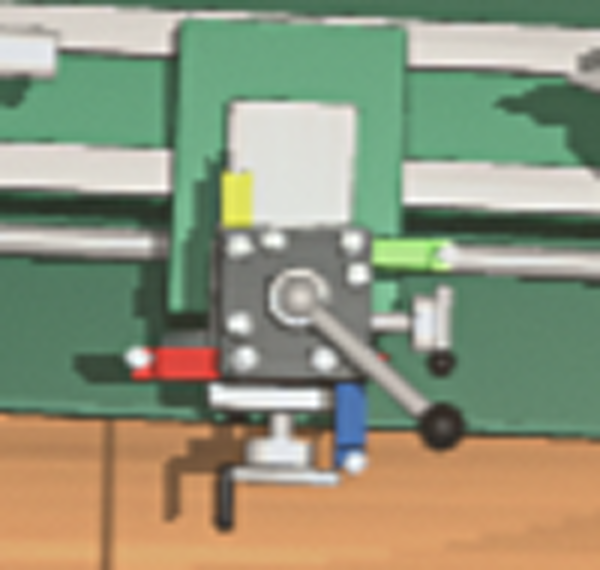

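Yellow (237,200) points at the spindle and the lever ball is at (441,426). Checking the angles numerically.

Run:
```python
from h import *
az=lambda p:np.degrees(np.arctan2(p[1],p[0]))
hub=ray((350,239.3),"top",.245); ball=ray((373.5,261),"top",.251); d=(ball-hub); a1=az(d)
print("lever az",a1,"r",np.hypot(*d[:2]),"swing from start",np.radians(-44.1-a1))
f=lambda c,z:ray((300+c[0]/6,190+c[1]/6),"top",z)[:2]
# post top corners (z .218): before/after crop px, top edge TL-TR and left edge TL-BL
for n,im in (("before",np.load("pics/top0.npy")),("after",np.load("pics/top4.npy"))):
    hsv=cv2.cvtColor(im,cv2.COLOR_RGB2HSV)[190:285,300:400]
    b=blobs(im,(310,200,75,75)); print(n,{k:[(v[0],np.round(ray(v[1:],"top",.2)[:2]-hub[:2],4),round(az(ray(v[1:],"top",.2)[:2]-np.array([.5755,-.0917])),1)) for v in l] for k,l in b.items()})
A=np.load("pics/top0.npy").astype(int);B=np.load("pics/top4.npy").astype(int)
```

```text
lever az -132.47903471955448 r 0.08554657592179489 swing from start 1.5425051455906091
before {'yellow': [(np.int32(45), array([-0.0236,  0.0512]), np.float64(115.9))], 'red': [(np.int32(57), array([-0.0494, -0.0231]), np.float64(-155.8))], 'blue': [(np.int32(40), array([ 0.0255, -0.0525]), np.float64(-65.1))], 'green': []}
after {'yellow': [(np.int32(34), array([0.0515, 0.0296]), np.float64(30.7))], 'red': [(np.int32(58), array([-0.0259,  0.0528]), np.float64(117.2))], 'blue': [(np.int32(31), array([-0.0476, -0.0255]), np.float64(-152.7))], 'green': []}
```

Run:
```python
from bench import ctrl
print(ctrl.hand_in())
```

```text
the job is handed in; nothing more can be done
None
```

The toolpost is in the yellow station, the clamp lever is pushed clockwise to its stop, and the job is handed in. It took about 7 s of robot time.

**Toolpost:** It started one station off, with yellow pointing at the chuck. I pushed the yellow shank with the shut fingers until the post ran on by itself into the next station. In the last top picture yellow points at the spindle line, red at the chuck, blue at the operator and green at the tailstock. Red and blue sit within about 1° of the station. The yellow patch reads about 3° off, which I put down to it being only 34 pixels.

**Clamp lever:** I swung it round until the push force jumped from about 10 N to 37 N at the stop. The picture then shows it 132.5° clockwise of the world x axis, where fully home should be about 133°. That is about 1.59 of 1.6 rad, give or take 0.02–0.03, so within what the picture can resolve.

**Robot at hand-in:** The arm was clear, with the wrist force near 0 N. The highest wrist force I read was about 42 N in total, at the lever stop, but I only read it at the end of each move. I did not check the loose parts again one by one, but the arm never went down near them.

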